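Square up the jam tubs in the row rack

ROBOT

A 7-joint arm with a two-finger parallel gripper is mounted at the origin on a cart in front of the work surface, level with it; the furniture and walls round the work are solid. World frame = base frame: x ahead of the robot, y to its left, z up, the work surface at z = 0. Lengths are in m, angles in rad, forces in N, time in s.
With the tool pointing down it reaches from about 0.35 to 0.9 m from the base axis. Payload 7.2 kg.
Tool frame: the origin (TCP) lies on the centre line of the jaws, within the pads' length; the fingertips stand 19 mm ahead of it and the grasp point (between the pads) is the TCP; z points along the fingers, x is the direction in which the jaws open and shut, and the axes are right-handed (so a half turn about z gives the same grasp; the last joint's range is limited). The gripper opens to 85 mm and grips with 20 to 120 N. Pads are 22 mm wide; open, the fingers measure 114 mm over their backs; the gripper's body (76 mm by 85 mm) begins 54 mm behind the grasp point. The pads swing forward as they close: fully open they stand 13 mm farther back than shut.
Start: joints at [-1.258, 0.411, -0.013, 1.596, 0.006, 1.134, -0.082], TCP at [0.232, 0.58, 0.25] pointing down, gripper open.
Joint ranges: [-2.95, 2.95], [-0.29, 1.99], [-1.47, 1.44], [0.14, 2.54], [-1.03, 4.17], [0.13, 1.85], [-2.86, 2.86]. Speed limits (rad/s): [2.39, 2.39, 3.01, 3.01, 3.14, 3.14, 3.14].

INTERFACE

Orientations are given as [roll, pitch, yaw] about the fixed x, y, z axes, in that order (R = Rz(yaw) Ry(pitch) Rx(roll)).
In Python, from station import * gives the robot as it stands.
- The arm moves only by the tool drive_tool, never from a script. Its argument "plan" is a list of rows, each a list of 3 entries, a list of its own where there are three numbers: the shift along the world's x, y, z in cm, then the turn about the world's z in rad, then the closure, from -1 (fully open) to 1 (shut). In form: [[[dx, dy, dz], roll, hand], ...]. A call has 1 to 12 rows; each row shifts and turns the pose as measured when the row begins; what a row does not reach is not made up. A row lasts 1/10 s, in which the tool goes at most 50 mm and 8.59 degrees, less where a joint would pass 70% of its speed; a pose out of reach is approached as far as the arm can. A call with a gripper value outside its range is refused whole. The fingers move at their own pace and stop on an object; "squeeze" is the grip in N (left out, the last holds). Time passes only in rows, so rows that do not move let the fingers close. It gives the time, the measured TCP pose, the force and the opening at its end, in the units of the state.
- read_state(): the state, without advancing time (a new reading comes with each control period).
- grab_frame(name): name is "side" or "top" or "wrist"; returns the picture (420x560x3 uint8, red, green, blue); there is no depth.
- calibration(name): a dict with "camera_matrix" (3x3 intrinsics, pixels), "T" (4x4, takes a point from camera to world coordinates). Camera axes: x right, y down, z forward; pixel columns grow to the right and rows downward; lengths in m; the calibration is good to about 2 mm. The wrist camera is an equidistant fisheye: a pixel r from the principal point sees the ray r / f radians off the axis. A picture is of the moment at which its call begins: read the wrist's pose just before it. calibration takes no time and is no camera call; for the wrist camera it gives the pose at the moment of the call.
- job_done(): hands the job in, once; it reports no verdict.
Trained networks look in the newest picture that a camera, given by its name, has taken for a name from the list of things; names that differ only in an ending like _2 or _b are one class to them, and where a whole thing is asked for, a point or a joint stands for the part that bears it (a point fixed in the world has none). Each returns a list of dicts, best first, with "score" (0 to 1); they miss things now and then, are a little off and sometimes report something else, mostly with a low value. They report only what shows in the picture. A call takes as long as a camera call. They do not tell look-alikes from the thing itself.
- recognise(camera, name): "xyz" ([x, y, z] in m, in world coordinates, good to about 4 mm: the middle of the surface that is visible of it).
- pinpoint(camera, name): "xyz" ([x, y, z] in m, in world coordinates, good to about 4 mm: a listed point, or the origin of a listed thing).
The state is a dict: "clock": time; "qpos": joint angles; "dq": joint speeds; "tau": joint torques, N m; "eef_pos": TCP position; "tcp_rot": TCP orientation; "wrist_force": force on the tool from outside, world axes, zero at the start; "moment": the same for the moment, N m; "gripper_width": finger opening in m.
Only numpy, scipy, OpenCV 4.12 (cv2) and the standard library are available. Lean on these libraries where they do the work, as an engineer would, in place of code of your own. Each camera call takes 0.05 s, during which the arm holds its last target.

TASK

Take the crumb scraper by its grip from the black tray and, with its straight blade, push the four jam tubs together as one group into the wooden row rack until all four stand flush against its sprung fence; press the whole row squarely and gently until you feel the fence give a few millimetres (about 10 N, never over 22 N), and hold it there for a moment. Then draw back without disturbing the row and set the scraper down flat in the tray again. Do not touch the tubs with the fingers, and leave everything else on the table where it is.

Things in the scene. Friction and masses are not known exactly. Their poses are not given: they have to be found in the camera images.
- rack: open-fronted wooden row rack, fixed, without a floor. Two side rails 12 wide, 22 high, inner width 196, from x = -55 to +70 mm; a rear crossbar 30 high from x = 58 to 70. Origin on the table on its middle line; +x points into the rack, away from the open front, +y to its left. A sprung fence board stands between the rails (see rack_rear).
- rack_rear (a point): middle of the crossbar's front face, 30 up (x = +58 in the rack). Before it stands the fence, 188 wide, 10 thick, top 26 up. Its resting front face lies somewhere from x = +9 to +34 mm of the rack: set anew each time, not reported, to be seen or felt. It yields 1 mm per 4 N of total push (10 mm at most) and rocks up to 3 degrees to square itself.
- scraper: crumb scraper (straightedge), about 220 g, stands flat in the black tray. Origin on its underside under the grip; z up, +x its pushing direction. Base plate 8 thick, x -22 to +18, 176 long (y). Along its front an upright blade 176 long, 28 high, flat front face at x = +18.
- scraper_grip (a point): on the scraper's upright wooden grip, 50 over its underside. The grip is 16 thick (along the scraper's x, centred at 0), 56 long (along y), from 8 to 66 over the underside. Nothing else of the scraper is higher than 28.
- tray: black flat tray, fixed, 175 (x) x 285 (y), floor 3 thick, rim 13 high and 6 wide. Origin under its centre.
- jam_1: jam tub 1 of 4, counted from the rack's left (+y) to its right; 37 x 50 mm, 16 high, about 22 g. Origin on the table under the tub; its +y points to the lid's tab; tab end at y = +23, opposite end at -19. Starts loose before the rack's open front (origin 92 to 122 from the rack's origin), tab toward the robot, turned up to 0.15 rad.
- jam_2: jam tub 2 of 4, counted from the rack's left (+y) to its right; 37 x 50 mm, 16 high, about 22 g. Origin on the table under the tub; its +y points to the lid's tab; tab end at y = +23, opposite end at -19. Starts loose before the rack's open front (origin 92 to 122 from the rack's origin), tab toward the robot, turned up to 0.15 rad.
- jam_3: jam tub 3 of 4, counted from the rack's left (+y) to its right; 37 x 50 mm, 16 high, about 22 g. Origin on the table under the tub; its +y points to the lid's tab; tab end at y = +23, opposite end at -19. Starts loose before the rack's open front (origin 92 to 122 from the rack's origin), tab toward the robot, turned up to 0.15 rad.
- jam_4: jam tub 4 of 4, counted from the rack's left (+y) to its right; 37 x 50 mm, 16 high, about 22 g. Origin on the table under the tub; its +y points to the lid's tab; tab end at y = +23, opposite end at -19. Starts loose before the rack's open front (origin 92 to 122 from the rack's origin), tab toward the robot, turned up to 0.15 rad.
- honey_jar: bystander, loose: honey jar, 65 mm wide, 86 tall; origin on the table under it
- salt_shaker: bystander, loose: salt shaker, 44 mm wide, 90 tall; origin on the table under it
- pepper_shaker: bystander, loose: second shaker of the same shape, 44 mm wide, 90 tall; origin on the table under it
- apple_1: bystander, loose: apple, 70 mm; origin on the table under it
- left_mug: bystander, loose: mug, 78 mm wide with a handle, 92 tall; origin on the table under it
- glass_1: bystander, loose: drinking glass, 81 mm wide, 93 tall; origin on the table under it
Mind the look-alikes: they are no part of the job. What is shaped like the jam_2 but blue is not meant. There is more than one size of the scraper; the job needs the larger.

How it is judged:
On the way, in this order (a step that is already met when the one before it is completed fails the run):
1. the scraper is lifted out of the tray (z of scraper in the frame of tray above 0.018 m and contact force between the fingers and scraper above 1 N), for 0.1 s.
2. all four tubs are in the rack and at the same moment each is pressed between the scraper's blade and the fence, with more than 6 N in all, for 0.3 s (x of each of jam_1, jam_2, jam_3, jam_4 in the frame of rack above -0.03 m and y of jam_1 in the frame of rack between -0.098 and 0.098 m and y of jam_2 in the frame of rack between -0.098 and 0.098 m and y of jam_3 in the frame of rack between -0.098 and 0.098 m and y of jam_4 in the frame of rack between -0.098 and 0.098 m and contact force between rack and anything else above 6 N and contact force between each of jam_1, jam_2, jam_3, jam_4 and rack above 0.2 N and contact force between each of jam_1, jam_2, jam_3, jam_4 and scraper above 0.2 N), for 0.3 s.
At the end, for the whole second after the job is handed in: All four tubs rest flat between the rails (origin past x = -30 mm of the rack), square to it within 0.1 rad, each level with its neighbour within 5 mm. The scraper rests flat (0.05 rad) on the tray floor, its origin within 66 mm (tray x) and 60 mm (tray y) of the tray centre (x of each of jam_1, jam_2, jam_3, jam_4 in the frame of rack above -0.03 m and y of jam_1 in the frame of rack between -0.098 and 0.098 m and y of jam_2 in the frame of rack between -0.098 and 0.098 m and y of jam_3 in the frame of rack between -0.098 and 0.098 m and y of jam_4 in the frame of rack between -0.098 and 0.098 m and angle between the y axis of each of jam_1, jam_2, jam_3, jam_4 and the x axis of rack, either way round below 0.1 rad and angle between each of jam_1, jam_2, jam_3, jam_4's own z axis and vertical below 0.1 rad and linear speed of each of jam_1, jam_2, jam_3, jam_4, scraper below 0.01 m/s and y of jam_2 in the frame of jam_1 between -0.005 and 0.005 m and y of jam_3 in the frame of jam_2 between -0.005 and 0.005 m and y of jam_4 in the frame of jam_3 between -0.005 and 0.005 m and x of scraper in the frame of tray between -0.066 and 0.066 m and y of scraper in the frame of tray between -0.06 and 0.06 m and z of scraper in the frame of tray below 0.007 m and angle between scraper's own z axis and vertical below 0.05 rad); the robot touches nothing.
It fails at once if the rack and its fence are pushed with more than 22 N (contact force between rack and anything else above 22 N).
It fails at once if a tub is touched by the fingers (over 1 N) (contact force between the fingers and jam_1 above 1 N or contact force between the fingers and jam_2 above 1 N or contact force between the fingers and jam_3 above 1 N or contact force between the fingers and jam_4 above 1 N).
It fails at once if a tub is tipped (angle between any of jam_1, jam_2, jam_3, jam_4's own z axis and vertical above 0.5 rad).
It fails at once if a bystander is moved by more than 15 mm (distance of any of honey_jar, salt_shaker, pepper_shaker, apple_1, left_mug, glass_1 from where it was at the start of the episode above 0.015 m).
It also fails if it takes over 70 s, if anything falls off the work surface, if the arm or the gripper's body presses on something with over 40 N, if the wrist force passes 120 N, or if a joint passes its speed limit or range.

## Working session

There is one attempt and no reset: what is moved stays moved. The work goes in short steps, Python scripts to look and compute and a tool call to move; the robot and the scene stay as the last step left them, time stands still between calls to the robot, and variables do not carry over. Pictures are saved under pics/ and viewed, and the job is handed in when it is done.

Besides the shell and the picture viewer there is one more tool, called after ">>>" as name([rows], argument=value, ...), one row to a line, values as JSON. drive_tool: Moves the arm, as the interface text tells. Its arguments: {"type":"object","properties":{"plan":{"type":"array","items":{"type":"array"}},"squeeze":{"type":"number"}},"required":["plan"]}

```bash
ls; mkdir -p pics; python3 - <<'E'
from station import *
import cv2
s=read_state();print(s)
for n in ["top","side","wrist"]:
    f=grab_frame(n);cv2.imwrite(f"pics/{n}0.png",f[:,:,::-1]); c=calibration(n);print(n,c["camera_matrix"],c["T"])
for n in ["rack","rack_rear","scraper","scraper_grip","tray","jam_1","honey_jar"]:
    for cam in ["top","side"]:
        try: print(n,cam,[(d["score"],d["xyz"]) for d in pinpoint(cam,n)])
        except Exception as e: print(n,cam,e)
E
```

```text
pics
{'clock': 0.0, 'qpos': array([-1.25815917,  0.41192608, -0.01270875,  1.59702642,  0.00561702,
        1.1343264 , -0.08218413]), 'dq': array([ 0.00114233,  0.00108472, -0.00154713,  0.00079736, -0.00130255,
        0.00069778, -0.00078709]), 'tau': array([-1.45927829e-04, -6.00640941e+01,  6.81893248e-01, -2.99414778e+01,
        1.37184662e-02,  1.08177183e-02,  5.08896562e-06]), 'eef_pos': array([0.23218144, 0.57977181, 0.24944399]), 'tcp_rot': array([3.14145882e+00, 1.64511460e-03, 1.19000368e+00]), 'wrist_force': array([ 0.42882064,  0.37030849, -0.43792898]), 'moment': array([ 0.02015427,  0.00241785, -0.0034131 ]), 'gripper_width': 0.08530535729995907}
top [[507.24771524   0.         281.04190506]
 [  0.         507.24771524 208.78779418]
 [  0.           0.           1.        ]] [[ 0.01376296 -0.99214635  0.12432298  0.38899029]
 [-0.99978197 -0.01560716 -0.01387217 -0.03928615]
 [ 0.01570355 -0.12410495 -0.99214483  1.57892924]
 [ 0.          0.          0.          1.        ]]
side [[541.57397157   0.         276.16549415]
 [  0.         541.57397157 213.79900072]
 [
[... 1136 characters left out ...]
, 0.001])]
tray side [(0.85, [0.5166, 0.3147, 0.0007])]
jam_1 top [(0.76, [0.5179, -0.0609, -0.0001]), (0.66, [0.5122, -0.1497, -0.0009]), (0.66, [0.5135, 0.3211, 0.0002]), (0.63, [0.5291, -0.1095, 0.0043]), (0.61, [0.5496, 0.0649, 0.0006]), (0.43, [0.5392, -0.0221, -0.0024])]
jam_1 side [(0.61, [0.4505, -0.4152, 0.0012]), (0.55, [0.5174, -0.0651, 0.0002]), (0.54, [0.5165, -0.1478, 0.0033]), (0.52, [0.5268, -0.1073, 0.003]), (0.49, [0.5513, 0.0637, 0.0016]), (0.47, [0.5362, -0.0179, -0.0017])]
honey_jar top [(0.82, [0.4824, -0.2725, 0.001]), (0.66, [0.53, -0.1076, 0.001])]
honey_jar side [(0.72, [0.4816, -0.2691, -0.0007]), (0.64, [0.6823, -0.0969, 0.0348]), (0.17, [0.5164, 0.3282, 0.0027])]
```

View pics/top0.png

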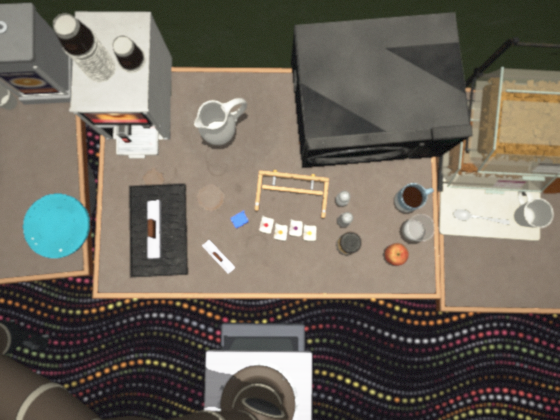

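View pics/side0.png

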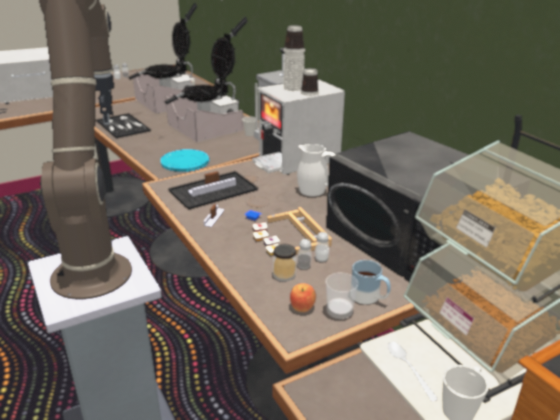

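```bash
python3 - <<'E'
import cv2
f=cv2.imread("pics/top0.png"); cv2.imwrite("pics/top0c.png",cv2.resize(f[40:240,60:460],None,fx=2,fy=2,interpolation=cv2.INTER_CUBIC))
cv2.imwrite("pics/top0d.png",cv2.resize(f[50:200,230:430],None,fx=4,fy=4,interpolation=cv2.INTER_CUBIC))
E
```

```text
(no output)
```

View pics/top0c.png

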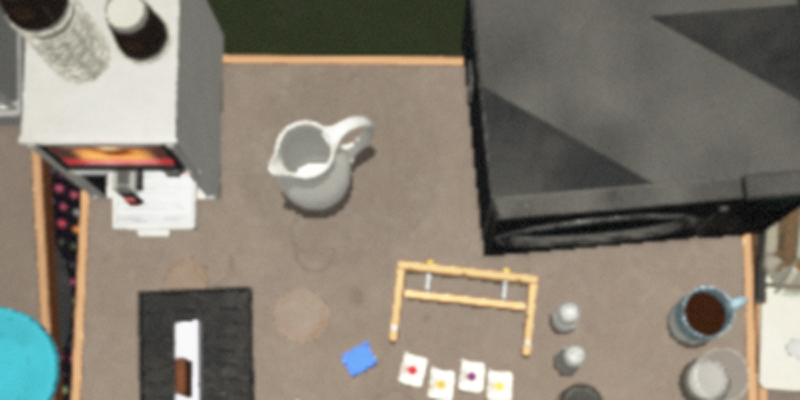

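View pics/top0d.png

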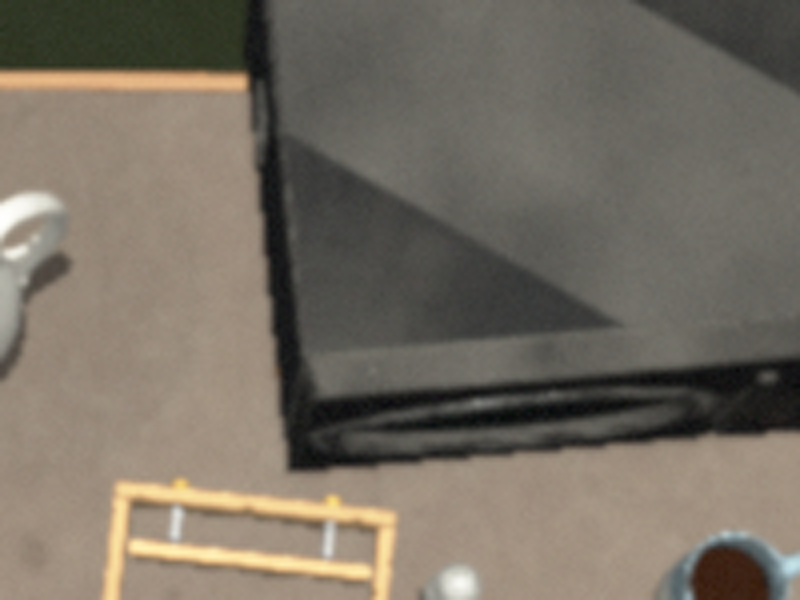

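View pics/wrist0.png

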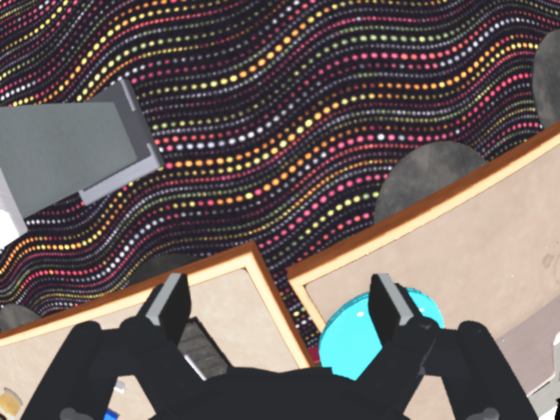

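```bash
python3 - <<'E'
import cv2
f=cv2.imread("pics/top0.png"); cv2.imwrite("pics/top0e.png",cv2.resize(f[175:285,120:270],None,fx=5,fy=5,interpolation=cv2.INTER_CUBIC))
cv2.imwrite("pics/top0f.png",cv2.resize(f[160:260,240:380],None,fx=5.7,fy=5.7,interpolation=cv2.INTER_CUBIC))
E
```

```text
(no output)
```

View pics/top0e.png

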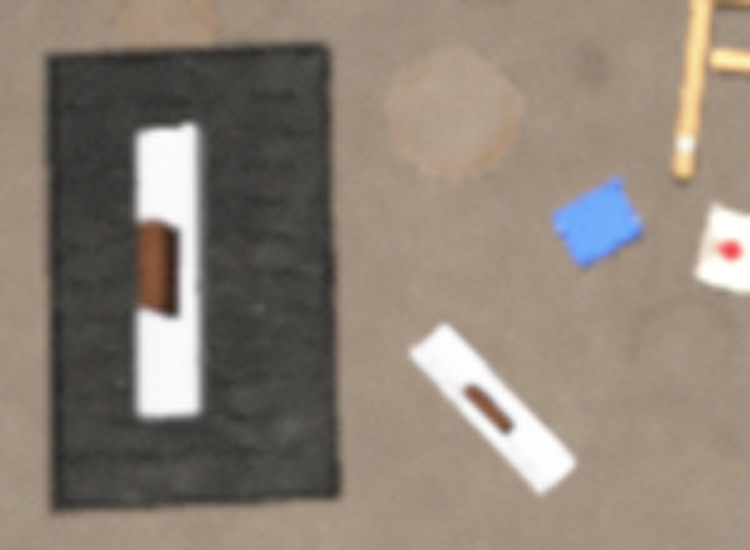

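View pics/top0f.png

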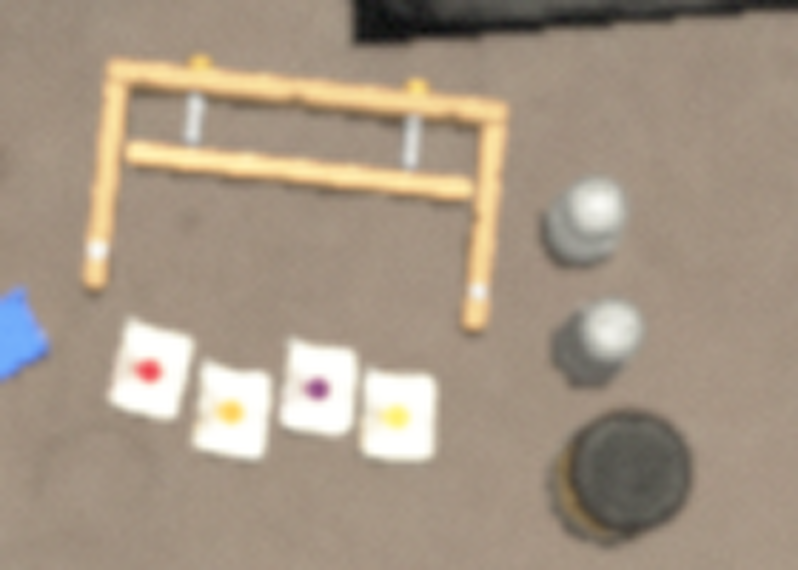

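>>> drive_tool([
  [[2.4, -2.1, 0], -0.14, -1],
  [[2.4, -2.1, 0], -0.14, -1],
  [[2.4, -2.1, 0], -0.14, -1],
  [[2.4, -2.1, 0], -0.14, -1],
  [[2.4, -2.1, 0], -0.14, -1],
  [[2.4, -2.1, 0], -0.14, -1],
  [[2.4, -2.1, 0], -0.14, -1],
  [[2.4, -2.1, 0], -0.14, -1],
  [[2.4, -2.1, 0], -0.14, -1],
  [[2.4, -2.1, 0], -0.14, -1],
  [[2.4, -2.1, 0], -0.14, -1],
  [[2, -2, 0], -0.14, -1],
])

```text
clock: 2.05
eef_pos: [0.5205, 0.3229, 0.2517]
tcp_rot: [-3.135, -0.002, -0.545]
wrist_force: [0.3, 0.1, 0.3]
gripper_width: 0.0854
```

>>> drive_tool([
  [[0, 0, 0], -0.14, -1],
  [[0, 0, 0], -0.14, -1],
  [[0, 0, 0], -0.14, -1],
  [[0, 0, 0], -0.14, -1],
  [[0, 0, 0], -0.14, -1],
  [[0, 0, 0], -0.14, -1],
  [[0, 0, 0], -0.14, -1],
  [[0, 0, 0], -0.14, -1],
])

```text
clock: 2.85
eef_pos: [0.5251, 0.3169, 0.2527]
tcp_rot: [-3.133, -0.004, -1.72]
wrist_force: [-0.5, 0.5, 0.5]
gripper_width: 0.0851
```

```bash
cat > h.py <<'E'
import numpy as np, cv2
from station import *
def ray(cam,u,v,c=None):
    c=c or calibration(cam);K=np.array(c["camera_matrix"]);T=np.array(c["T"])
    x=(u-K[0,2])/K[0,0];y=(v-K[1,2])/K[1,1]
    if cam=="wrist":
        r=np.hypot(x,y);s=np.sin(r)/r if r>1e-9 else 1;d=np.array([x*s,y*s,np.cos(r)])
    else: d=np.array([x,y,1])
    return T[:3,3],T[:3,:3]@d
def atz(cam,u,v,z,c=None):
    o,d=ray(cam,u,v,c);return o+d*(z-o[2])/d[2]
def proj(cam,P,c=None):
    c=c or calibration(cam);K=np.array(c["camera_matrix"]);T=np.array(c["T"])
    p=T[:3,:3].T@(np.array(P)-T[:3,3])
    if cam=="wrist":
        r=np.hypot(p[0],p[1]);t=np.arctan2(r,p[2]);q=p[:2]/r*t
    else: q=p[:2]/p[2]
    return K[0,0]*q[0]+K[0,2],K[1,1]*q[1]+K[1,2]
def snap(cam,name):
    c=calibration(cam);f=grab_frame(cam);cv2.imwrite(f"pics/{name}.png",f[:,:,::-1]);import pickle;pickle.dump(c,open(f"pics/{name}.pkl","wb"));return f,c
E
python3 - <<'E'
from h import *
s=read_state();print(s["qpos"],s["eef_pos"],s["tcp_rot"])
f,c=snap("wrist","w1");print(c)
for n in ["scraper","scraper_grip","tray"]: print(n,[(d["score"],d["xyz"]) for d in pinpoint("wrist",n)])
E
```

```text
[-1.14334444  0.45451151  0.72879812  1.66250774 -0.31795112  1.14477937
 -2.05355141] [0.52513484 0.31685904 0.25267581] [-3.13346938 -0.00409515 -1.72015064]
{'camera_matrix': array([[325.1922621 ,   0.        , 279.07061066],
       [  0.        , 325.1922621 , 214.58097606],
       [  0.        ,   0.        ,   1.        ]]), 'T': array([[-0.14795616, -0.94160764, -0.30246327,  0.6040953 ],
       [-0.98898266,  0.14232459,  0.04070629,  0.30565911],
       [ 0.00471861,  0.30515368, -0.95229143,  0.37777583],
       [ 0.        ,  0.        ,  0.        ,  1.        ]])}
scraper [(0.89, [0.5148, 0.3279, 0.0023]), (0.68, [0.4345, 0.1299, -0.0035])]
scraper_grip [(0.83, [0.4352, 0.1314, 0.0382]), (0.58, [0.5133, 0.3249, 0.0562])]
tray [(0.58, [0.5186, 0.3183, -0.0001])]
```

View pics/w1.png

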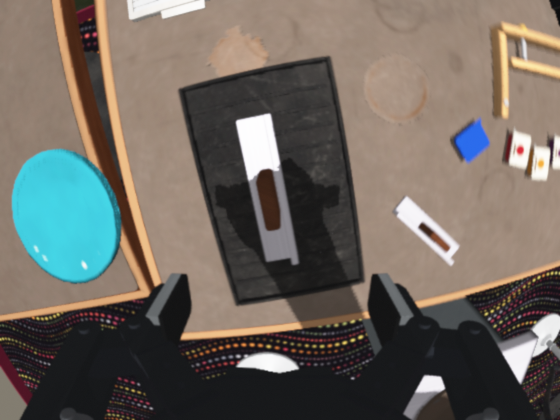

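```bash
python3 - <<'E'
import cv2
f=cv2.imread("pics/w1.png"); cv2.imwrite("pics/w1c.png",cv2.resize(f[105:275,200:330],None,fx=3.5,fy=3.5,interpolation=cv2.INTER_CUBIC))
E
```

```text
(no output)
```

View pics/w1c.png

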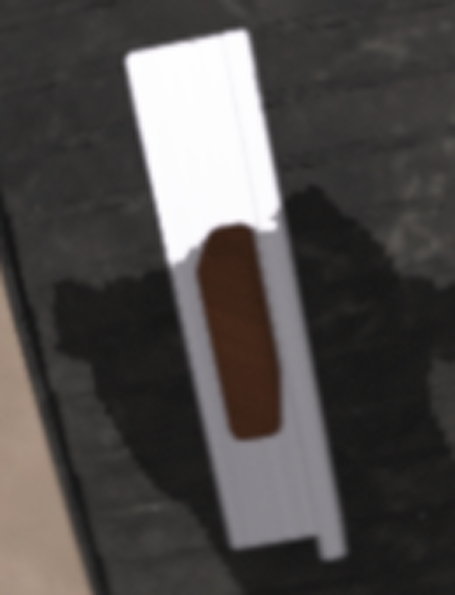

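```bash
python3 - <<'E'
from h import *
import pickle
c=pickle.load(open("pics/w1.pkl","rb"))
q=lambda u,v,z: atz("wrist",200+u/3.5,105+v/3.5,z,c)[:2]
a,b=q(248,30,.031),q(346,552,.031); e,g=q(126,55,.011),q(232,549,.011)
for p,r in((a,b),(e,g)):
    d=r-p;print(p,r,np.linalg.norm(d),np.arctan2(d[1],d[0]))
for u,v in((237,440),(280,432),(281,370),(199,270)): print(q(u,v,.069))
E
```

```text
[0.60532612 0.31253573] [0.43113011 0.30614108] 0.1743133418833889 -3.104899596412652
[0.60379201 0.3526471 ] [0.4285263  0.34635923] 0.17537846719199493 -3.1057318290501303
[0.49075036 0.33278961]
[0.49133578 0.32010464]
[0.50983172 0.31706763]
[0.54193813 0.33528256]
```

>>> drive_tool([
  [[-0.7, 1.0, -3], 0.1, -1],
  [[0, 0, -4], 0.086, -1],
  [[0, 0, -4], 0, -1],
  [[0, 0, -2], 0, -1],
  [[0, 0, 0], 0, -1],
], squeeze=60)

```text
clock: 3.55
eef_pos: [0.5184, 0.3282, 0.1205]
tcp_rot: [-3.13, 0.001, -1.495]
wrist_force: [0.1, 0.2, 0.0]
gripper_width: 0.0855
```

>>> drive_tool([
  [[0, -0.1, -3], -0.039, -1],
  [[0, 0, -2.5], 0, -1],
  [[0, 0, -1], 0, -1],
  [[0, 0, 0], 0, -1],
  [[0, 0, 0], 0, -1],
])

```text
clock: 4.05
eef_pos: [0.5218, 0.3289, 0.0595]
tcp_rot: [-3.125, 0.006, -1.526]
wrist_force: [0.9, 0.8, 0.2]
gripper_width: 0.0853
```

>>> drive_tool([
  [[-0.4, -0.1, -0.6], 0, -1],
  [[0, 0, 0], 0, -1],
])

```text
clock: 4.25
eef_pos: [0.5187, 0.3287, 0.0557]
tcp_rot: [-3.122, 0.008, -1.525]
wrist_force: [-0.9, -0.4, 0.1]
gripper_width: 0.0853
```

>>> drive_tool([
  [[0, -0.1, -0.3], 0, -1],
  [[0, 0, 0], 0, 1],
  [[0, 0, 0], 0, 1],
  [[0, 0, 0], 0, 1],
  [[0, 0, 0], 0, 1],
  [[0, 0, 0], 0, 1],
  [[0, 0, 0], 0, 1],
  [[0, 0, 0], 0, 1],
  [[0, 0, 0], 0, 1],
])

```text
clock: 5.15
eef_pos: [0.5195, 0.3283, 0.0543]
tcp_rot: [-3.12, 0.01, -1.524]
wrist_force: [-0.7, -0.8, 0.9]
gripper_width: 0.0152
```

>>> drive_tool([
  [[0, 0, 1], 0, 1],
  [[0, 0, 2], 0, 1],
  [[0, 0, 3], 0, 1],
  [[0, 0, 3], 0, 1],
  [[0, 0, 0], 0, 1],
  [[0, 0, 0], 0, 1],
])

```text
clock: 5.75
eef_pos: [0.5173, 0.3267, 0.1474]
tcp_rot: [-3.124, 0.007, -1.525]
wrist_force: [-1.2, -0.1, -2.0]
gripper_width: 0.0152
```

```bash
python3 - <<'E'
from h import *
s=read_state();print(s["qpos"],s["eef_pos"],s["tcp_rot"],s["wrist_force"],s["gripper_width"])
snap("wrist","w2")
f,c=snap("top","t2")
# measure rack: print pixel -> world
p=lambda u,v,z: atz("top",240+u/5.7,160+v/5.7,z,c)[:2].round(4)
print("crossbar rear corners top",p(110,60,.03),p(508,103,.03))
print("crossbar front L/R inside",p(128,80,.03),p(483,118,.03))
print("rail front outer L,R",p(84,288,.022),p(462,328,.022),"inner",p(105,288,.022),p(487,328,.022))
print("fence front",p(128,165,.026),p(472,197,.026))
for n,pts in dict(j1=[(128,320),(195,335),(180,420),(108,402)],j2=[(203,362),(272,372),(264,460),(191,450)],j3=[(290,340),(357,348),(350,436),(281,428)],j4=[(364,370),(437,376),(435,461),(361,458)]).items():
    print(n,[p(u,v,.014).tolist() for u,v in pts])
for n in ["salt_shaker","pepper_shaker","honey_jar"]: print(n,[(d["score"],d["xyz"]) for d in pinpoint("top",n)])
E
```

```text
[-1.08581168  0.54293272  0.61922685  1.78284102 -0.38350919  0.91935619
 -1.82886885] [0.51733654 0.32667059 0.14744539] [-3.12418198  0.00664263 -1.52507169] [-1.17333151 -0.0892992  -2.03782258] 0.015203971627655601
crossbar rear corners top [0.7017 0.0082] [ 0.6816 -0.209 ]
crossbar front L/R inside [ 0.6908 -0.0018] [ 0.6731 -0.1953]
rail front outer L,R [0.5774 0.0201] [ 0.5588 -0.1851] inner [0.5776 0.0088] [ 0.559  -0.1987]
fence front [ 0.6446 -0.0025] [ 0.6301 -0.1899]
j1 [[0.5612, -0.0038], [0.5536, -0.0404], [0.5071, -0.033], [0.5163, 0.0062]]
j2 [[0.5389, -0.045], [0.534, -0.0826], [0.4861, -0.0788], [0.4909, -0.0392]]
j3 [[0.5516, -0.0921], [0.5478, -0.1287], [0.4998, -0.1253], [0.5036, -0.0878]]
j4 [[0.5358, -0.1326], [0.5332, -0.1723], [0.4869, -0.1715], [0.488, -0.1313]]
salt_shaker [(0.75, [0.5515, -0.2595, 0.0018])]
pepper_shaker [(0.66, [0.6193, -0.255, -0.0013])]
honey_jar [(0.79, [0.4845, -0.2701, 0.0039]), (0.51, [0.6833, -0.0982, 0.0286])]
```

View pics/w2.png

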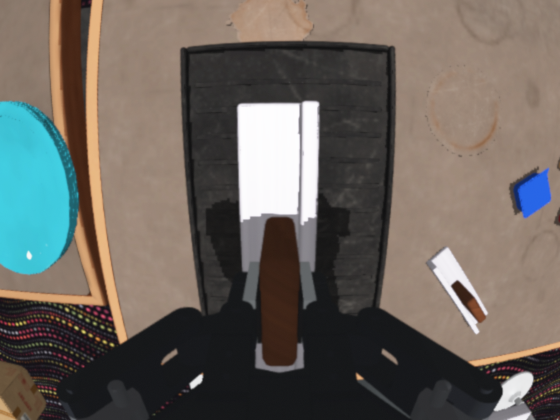

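>>> drive_tool([
  [[-0.6, -2.0, 0.3], 0.08, 1],
  [[-0.6, -3.4, 0], 0.12, 1],
  [[-0.6, -3.4, 0], 0.12, 1],
  [[-0.6, -3.4, 0], 0.12, 1],
  [[-0.6, -3.4, 0], 0.12, 1],
  [[-0.6, -3.4, 0], 0.12, 1],
  [[-0.6, -3.4, 0], 0.12, 1],
  [[-0.6, -3.4, 0], 0.12, 1],
  [[-0.6, -3.4, 0], 0.12, 1],
  [[-0.6, -3.4, 0], 0.12, 1],
  [[-0.6, -3.0, 0], 0.12, 1],
  [[-0.4, -2.0, 0], 0.1, 1],
])

```text
clock: 7.2
eef_pos: [0.4377, -0.0611, 0.1405]
tcp_rot: [-3.136, 0.007, -0.083]
wrist_force: [0.1, -0.9, -1.7]
gripper_width: 0.0154
```

>>> drive_tool([
  [[-0.2, -1.6, 0.5], 0, 1],
  [[0, 0, 0], 0, 1],
  [[0, 0, 0], 0, 1],
])

```text
clock: 7.5
eef_pos: [0.4334, -0.0814, 0.1443]
tcp_rot: [-3.137, 0.01, -0.087]
wrist_force: [-0.4, 0.8, -2.4]
gripper_width: 0.0151
```

```bash
python3 - <<'E'
from h import *
s=read_state();print(s["qpos"],s["eef_pos"],s["tcp_rot"],s["wrist_force"],s["gripper_width"])
snap("wrist","w3");f,c=snap("top","t3")
cv2.imwrite("pics/t3c.png",cv2.resize(f[150:270,235:375,::-1],None,fx=5,fy=5,interpolation=cv2.INTER_CUBIC))
E
```

```text
[-0.28022539  0.25018883  0.42007091  2.15516761 -0.1506518   0.77308081
  0.15018462] [ 0.43344407 -0.08138318  0.14426122] [-3.13731861  0.0099654  -0.08726419] [-0.44925362  0.78648194 -2.43997146] 0.015067438064389656
```

View pics/w3.png

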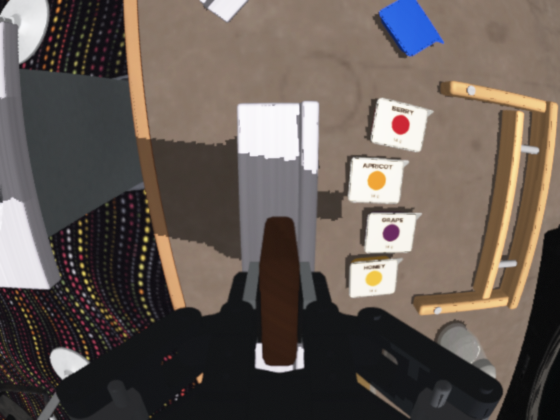

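View pics/t3c.png

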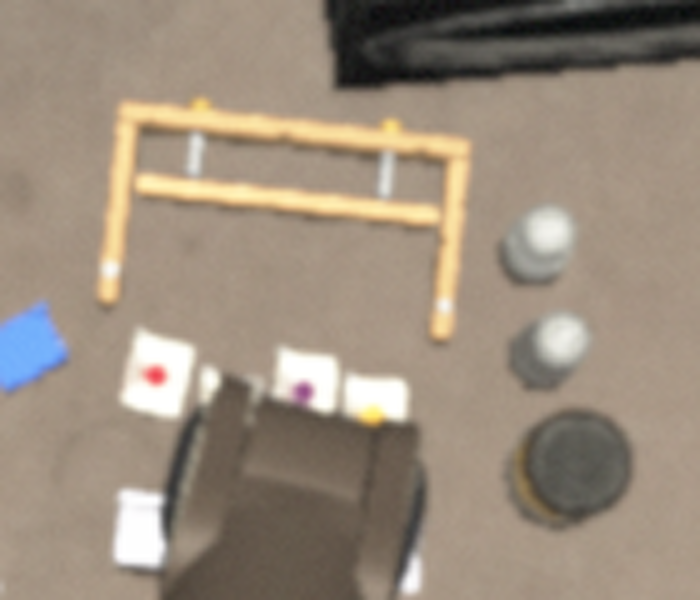

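```bash
python3 - <<'E'
import cv2
f=cv2.imread("pics/w3.png"); cv2.imwrite("pics/w3c.png",cv2.resize(f[70:320,340:560],None,fx=2.4,fy=2.4,interpolation=cv2.INTER_CUBIC))
E
```

```text
(no output)
```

View pics/w3c.png

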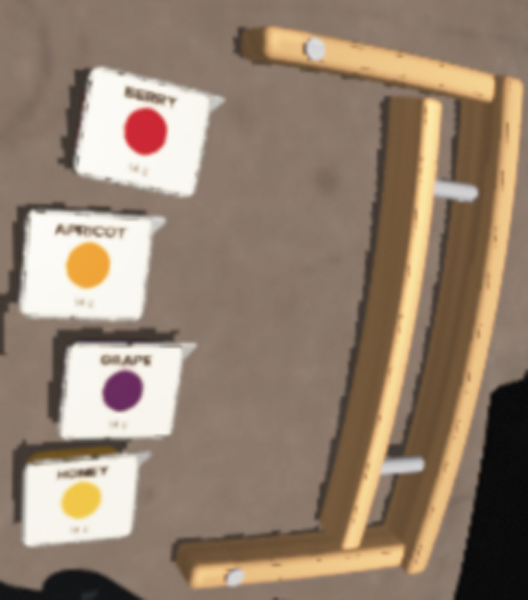

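```bash
python3 - <<'E'
from h import *
import pickle
c=pickle.load(open("pics/w3.pkl","rb"))
q=lambda u,v,z: atz("wrist",340+u/2.4,70+v/2.4,z,c)[:2]
def show(n,a,b):
    d=b-a;print(n,a.round(4),b.round(4),((a+b)/2).round(4),np.linalg.norm(d).round(4),"yaw",np.arctan2(-d[0],-d[1])*-1)
show("fence top",q(421,98,.026),q(343,548,.026))
show("fence bot",q(389,98,0),q(322,530,0))
show("rail in",q(267,60,.022),q(190,565,.022))
show("rail out",q(266,27,.022),q(196,587,.022))
K=lambda u,v,z: atz("wrist",u,v,z,c)[:2]
for n,(u,v) in dict(b=(75,170),a=(20,312),g=(60,433),h=(24,545),b2=(92,68),a2=(28,212),g2=(68,345),h2=(25,465)).items(): print(n,q(u,v,.014).round(4))
# blade
zb=0.144-.0513+.028
a=K(318,102,zb);b=K(318,172,zb);print(a,b)
E
```

```text
fence top [ 0.6485 -0.002 ] [ 0.6335 -0.1878] [ 0.641  -0.0949] 0.1864 yaw -0.08051859020819108
fence bot [ 0.6526 -0.0029] [ 0.6387 -0.1948] [ 0.6456 -0.0988] 0.1924 yaw -0.07222523302137315
rail in [0.5809 0.0084] [ 0.5599 -0.1851] [ 0.5704 -0.0883] 0.1947 yaw -0.10837468094350189
rail out [0.5812 0.0199] [ 0.5642 -0.197 ] [ 0.5727 -0.0885] 0.2176 yaw -0.07829431449873253
b [ 0.5111 -0.0287]
a [ 0.4903 -0.0765]
g [ 0.5046 -0.1235]
h [ 0.4914 -0.1705]
b2 [0.5188 0.0053]
a2 [ 0.4943 -0.0421]
g2 [ 0.5074 -0.0898]
h2 [ 0.4915 -0.1352]
[0.45850308 0.0015263 ] [ 0.45630431 -0.03074798]
```

>>> drive_tool([
  [[0.1, 0.7, -3], 0, 1],
  [[0, 0, -3], 0, 1],
  [[0, 0, -1.5], 0, 1],
  [[0, 0, -0.5], 0, 1],
  [[0, 0, 0], 0, 1],
  [[0, 0, 0], 0, 1],
])

```text
clock: 8.2
eef_pos: [0.4369, -0.068, 0.0619]
tcp_rot: [-3.136, 0.008, -0.078]
wrist_force: [-0.4, -0.2, -3.1]
gripper_width: 0.0153
```

>>> drive_tool([
  [[0, -0.8, -0.5], -0.008, 1],
  [[0, 0, 0], 0, 1],
  [[0, 0, 0], 0, 1],
])

```text
clock: 8.5
eef_pos: [0.4384, -0.0766, 0.0582]
tcp_rot: [-3.136, 0.004, -0.086]
wrist_force: [-0.9, 0.4, -1.1]
gripper_width: 0.0149
```

>>> drive_tool([
  [[0, 0, -0.4], 0, 1],
  [[0, 0, 0], 0, 1],
  [[0, 0, 0], 0, 1],
])

```text
clock: 8.8
eef_pos: [0.4388, -0.0768, 0.0546]
tcp_rot: [-3.135, 0.003, -0.087]
wrist_force: [-0.2, -0.8, -1.2]
gripper_width: 0.0151
```

```bash
python3 - <<'E'
from h import *
s=read_state();print(s["eef_pos"],s["tcp_rot"],s["wrist_force"])
f,c=snap("side","s4")
cv2.imwrite("pics/s4c.png",cv2.resize(f[180:280,170:350,::-1],None,fx=4.4,fy=4.4,interpolation=cv2.INTER_CUBIC))
snap("wrist","w4")
E
```

```text
[ 0.43883232 -0.07682165  0.0545602 ] [-3.13525733e+00  2.92710566e-03 -8.67279493e-02] [-0.24648692 -0.8473861  -1.15797977]
```

View pics/s4c.png

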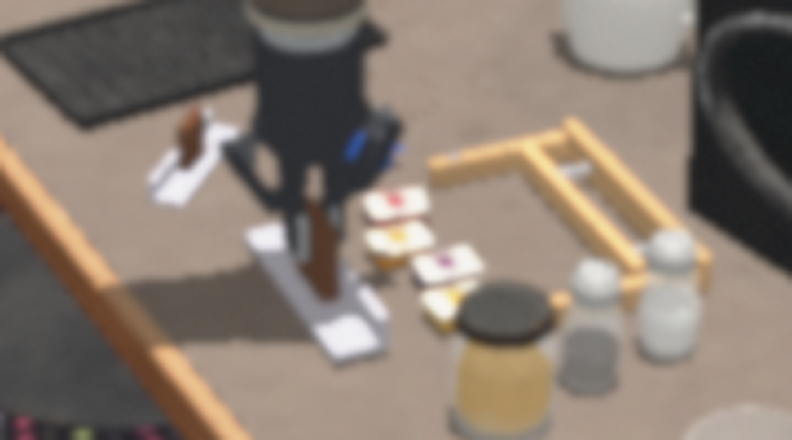

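View pics/w4.png

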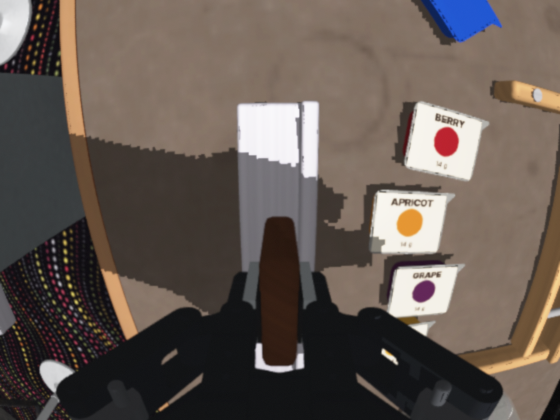

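>>> drive_tool([
  [[0.6, -0.05, 0], 0, 1],
  [[0.8, -0.07, 0], 0, 1],
  [[0.8, -0.07, 0], 0, 1],
  [[0.8, -0.07, 0], 0, 1],
  [[0.8, -0.07, 0], 0, 1],
  [[0.4, -0.03, 0], 0, 1],
  [[0, 0, 0], 0, 1],
])

```text
clock: 9.6
eef_pos: [0.4857, -0.0805, 0.0545]
tcp_rot: [-3.135, 0.002, -0.086]
wrist_force: [-0.2, 0.4, -2.2]
gripper_width: 0.0149
```

>>> drive_tool([
  [[0.6, -0.05, 0], 0, 1],
  [[0.8, -0.07, 0], 0, 1],
  [[0.8, -0.07, 0], 0, 1],
  [[0.6, -0.05, 0], 0, 1],
  [[0.3, -0.03, 0], 0, 1],
  [[0, 0, 0], 0, 1],
])

```text
clock: 10.2
eef_pos: [0.5187, -0.0834, 0.0542]
tcp_rot: [-3.135, 0.004, -0.086]
wrist_force: [-0.0, -0.5, -1.9]
gripper_width: 0.0154
```

```bash
python3 - <<'E'
from h import *
s=read_state();print(s["eef_pos"],s["tcp_rot"],s["wrist_force"])
snap("wrist","w5")
f,c=snap("side","s5")
cv2.imwrite("pics/s5c.png",cv2.resize(f[180:280,190:370,::-1],None,fx=4.4,fy=4.4,interpolation=cv2.INTER_CUBIC))
E
```

```text
[ 0.51868214 -0.08339292  0.05420302] [-3.13535994  0.00372751 -0.08587558] [-0.03718451 -0.48863091 -1.87664978]
```

View pics/w5.png

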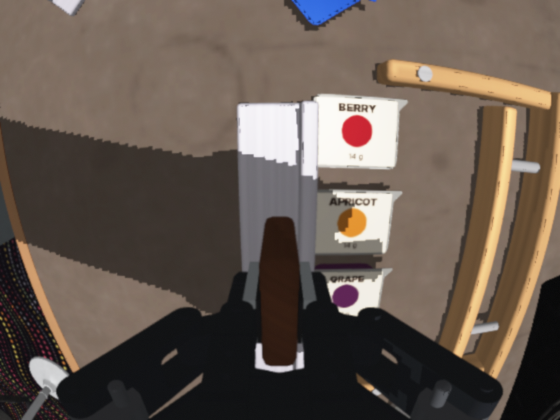

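View pics/s5c.png

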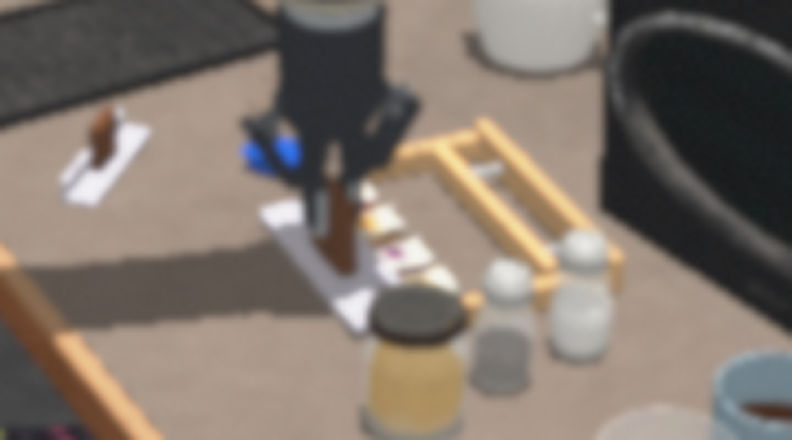

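```bash
python3 - <<'E'
from h import *
import pickle
f=cv2.imread("pics/w5.png"); cv2.imwrite("pics/w5c.png",cv2.resize(f[40:360,280:560],None,fx=2,fy=2,interpolation=cv2.INTER_CUBIC))
E
```

```text
(no output)
```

View pics/w5c.png

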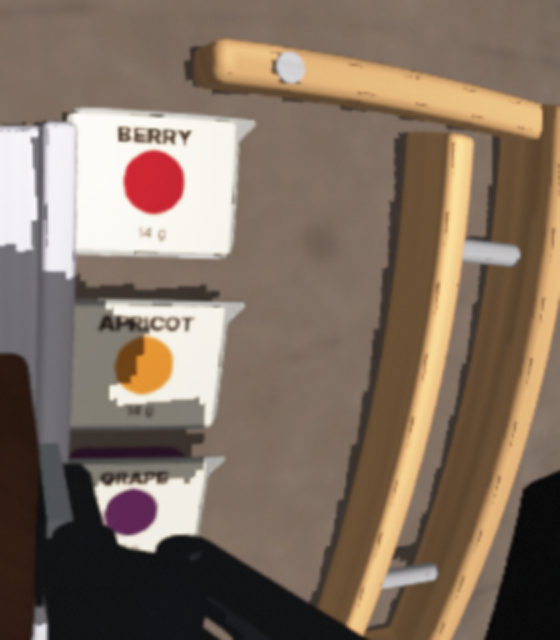

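```bash
python3 - <<'E'
from h import *
import pickle
c=pickle.load(open("pics/w5.pkl","rb"))
q=lambda u,v,z: atz("wrist",280+u/2,40+v/2,z,c)[:2]
a=-.086;R=np.array([[np.cos(a),np.sin(a)],[-np.sin(a),np.cos(a)]])
for n,p in dict(berry_far=(256,122,.016),berry_nearL=(80,110,.016),rail_in=(213,87,.022),rail_in2=(530,136,.022),blade=(74,124,.031),fence_t0=(450,135,.026),fence_b0=(404,135,0.0),fence_t1=(350,640,.026),fence_b1=(315,600,0.)).items():
    w=q(*p);print(n,w.round(4),(R@(w-[.6225,-.0942])).round(4))
E
```

```text
berry_far [ 0.593  -0.0007] [-0.0374  0.0906]
berry_nearL [0.5468 0.0035] [-0.0838  0.0908]
rail_in [0.5796 0.008 ] [-0.0515  0.0981]
rail_in2 [ 6.882e-01 -4.000e-04] [0.0574 0.099 ]
blade [ 5.433e-01 -4.000e-04] [-0.087   0.0867]
fence_t0 [ 0.6501 -0.0024] [0.0196 0.0938]
fence_b0 [ 0.6516 -0.003 ] [0.0212 0.0934]
fence_t1 [ 0.6383 -0.1733] [ 0.0226 -0.0775]
fence_b1 [ 0.6347 -0.1739] [ 0.019  -0.0783]
```

>>> drive_tool([
  [[0.5, -0.04, 0], 0, 1],
  [[0.6, -0.05, 0], 0, 1],
  [[0.6, -0.05, 0], 0, 1],
  [[0.6, -0.05, 0], 0, 1],
  [[0.6, -0.05, 0], 0, 1],
  [[0.5, -0.04, 0], 0, 1],
  [[0.3, -0.03, 0], 0, 1],
  [[0, 0, 0], 0, 1],
])

```text
clock: 11.1
eef_pos: [0.558, -0.0866, 0.054]
tcp_rot: [-3.135, 0.005, -0.086]
wrist_force: [-0.1, 0.4, -2.3]
gripper_width: 0.0152
```

>>> drive_tool([
  [[0.4, -0.04, 0], 0, 1],
  [[0.4, -0.04, 0], 0, 1],
  [[0.2, -0.02, 0], 0, 1],
  [[0, 0, 0], 0, 1],
])

```text
clock: 11.5
eef_pos: [0.5685, -0.0877, 0.0539]
tcp_rot: [-3.135, 0.005, -0.086]
wrist_force: [-0.4, -0.4, -1.3]
gripper_width: 0.0152
```

```bash
python3 - <<'E'
from h import *
s=read_state();print(s["eef_pos"],s["tcp_rot"],s["wrist_force"])
f,c=snap("wrist","w6")
cv2.imwrite("pics/w6c.png",cv2.resize(f[40:360,280:560,::-1],None,fx=1.8,fy=1.8,interpolation=cv2.INTER_CUBIC))
E
```

```text
[ 0.56846    -0.08767208  0.05391958] [-3.13514601  0.00541989 -0.08595566] [-0.42713231 -0.37207299 -1.34354682]
```

View pics/w6c.png

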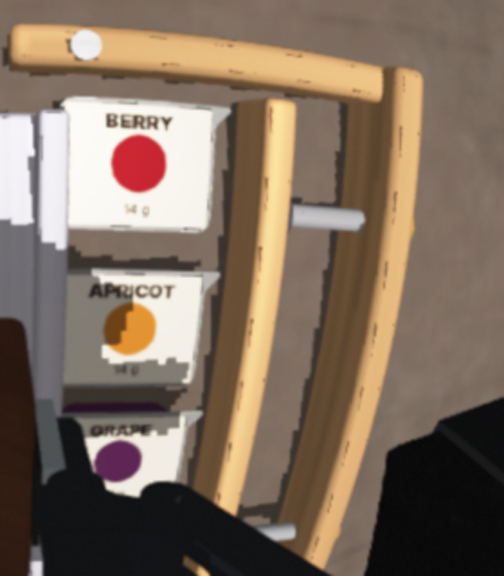

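>>> drive_tool([
  [[0.2, -0.02, 0], 0, 1],
  [[0.2, -0.02, 0], 0, 1],
  [[0, 0, 0], 0, 1],
])

```text
clock: 11.85
eef_pos: [0.5724, -0.0881, 0.054]
tcp_rot: [-3.135, 0.006, -0.086]
wrist_force: [0.3, 0.5, -1.8]
gripper_width: 0.0152
```

>>> drive_tool([
  [[0.2, -0.02, 0], 0, 1],
  [[0.1, -0.01, 0], 0, 1],
])

```text
clock: 12.05
eef_pos: [0.5754, -0.0884, 0.054]
tcp_rot: [-3.135, 0.006, -0.086]
wrist_force: [-0.7, -0.5, -1.9]
gripper_width: 0.0154
```

>>> drive_tool([
  [[0.1, -0.01, 0], 0, 1],
  [[0.1, -0.01, 0], 0, 1],
])

```text
clock: 12.25
eef_pos: [0.5774, -0.0886, 0.0539]
tcp_rot: [-3.135, 0.006, -0.086]
wrist_force: [-0.5, 0.0, -0.8]
gripper_width: 0.015
```

```bash
python3 - <<'E'
from h import *
s=read_state();print(s["eef_pos"],s["tcp_rot"],s["wrist_force"])
f,c=snap("wrist","w7")
cv2.imwrite("pics/w7c.png",cv2.resize(f[40:360,280:560,::-1],None,fx=1.8,fy=1.8,interpolation=cv2.INTER_CUBIC))
E
```

```text
[ 0.57737889 -0.08856806  0.05390026] [-3.13495888  0.00641521 -0.08610118] [-0.46549095  0.00246208 -0.83125774]
```

View pics/w7c.png

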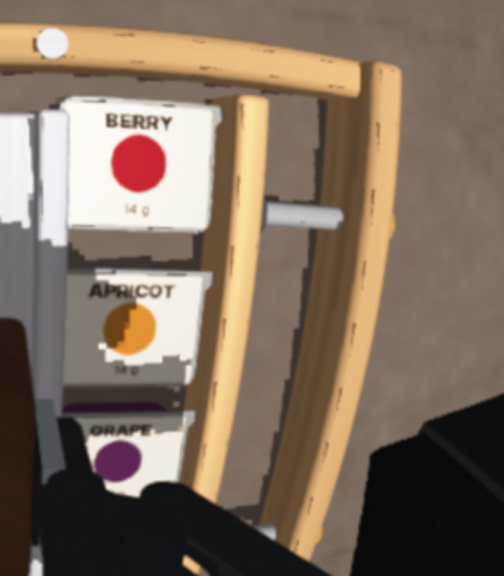

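>>> drive_tool([
  [[0.1, -0.01, 0], 0, 1],
])

```text
clock: 12.4
eef_pos: [0.5785, -0.0887, 0.0539]
tcp_rot: [-3.135, 0.006, -0.086]
wrist_force: [-0.9, 0.6, -2.2]
gripper_width: 0.0155
```

>>> drive_tool([
  [[0.1, -0.01, 0], 0, 1],
])

```text
clock: 12.5
eef_pos: [0.5796, -0.0888, 0.0539]
tcp_rot: [-3.135, 0.006, -0.086]
wrist_force: [-0.2, -0.3, -2.6]
gripper_width: 0.0152
```

>>> drive_tool([
  [[0.1, -0.01, 0], 0, 1],
])

```text
clock: 12.6
eef_pos: [0.5806, -0.0889, 0.0539]
tcp_rot: [-3.135, 0.007, -0.086]
wrist_force: [-0.9, -0.1, -1.4]
gripper_width: 0.0153
```

>>> drive_tool([
  [[0.1, -0.01, 0], 0, 1],
])

```text
clock: 12.7
eef_pos: [0.5814, -0.089, 0.0538]
tcp_rot: [-3.135, 0.007, -0.086]
wrist_force: [-2.0, 1.3, -0.8]
gripper_width: 0.0154
```

>>> drive_tool([
  [[0.1, -0.01, 0], 0, 1],
])

```text
clock: 12.8
eef_pos: [0.5818, -0.089, 0.0537]
tcp_rot: [-3.135, 0.009, -0.086]
wrist_force: [-5.0, 0.9, 0.8]
gripper_width: 0.0154
```

>>> drive_tool([
  [[0.1, -0.01, 0], 0, 1],
])

```text
clock: 12.9
eef_pos: [0.582, -0.0891, 0.0535]
tcp_rot: [-3.134, 0.01, -0.087]
wrist_force: [-4.9, 1.2, 1.3]
gripper_width: 0.0151
```

>>> drive_tool([
  [[0.15, -0.01, 0], 0, 1],
])

```text
clock: 13.0
eef_pos: [0.5824, -0.0891, 0.0533]
tcp_rot: [-3.134, 0.013, -0.087]
wrist_force: [-6.0, 0.7, 2.3]
gripper_width: 0.0155
```

>>> drive_tool([
  [[0.15, -0.01, 0], 0, 1],
])

```text
clock: 13.1
eef_pos: [0.5825, -0.0891, 0.0531]
tcp_rot: [-3.134, 0.016, -0.087]
wrist_force: [-6.6, 1.2, 2.2]
gripper_width: 0.0148
```

>>> drive_tool([
  [[0.15, -0.01, 0], 0, 1],
])

```text
clock: 13.2
eef_pos: [0.5826, -0.0892, 0.0528]
tcp_rot: [-3.134, 0.019, -0.087]
wrist_force: [-6.8, 0.7, 2.6]
gripper_width: 0.0153
```

>>> drive_tool([
  [[0.25, -0.02, 0.03], 0, 1],
])

```text
clock: 13.3
eef_pos: [0.5833, -0.0892, 0.0528]
tcp_rot: [-3.133, 0.023, -0.087]
wrist_force: [-9.3, 0.5, 4.0]
gripper_width: 0.0153
```

>>> drive_tool([
  [[0.25, -0.02, 0.03], 0, 1],
])

```text
clock: 13.4
eef_pos: [0.5835, -0.0893, 0.0526]
tcp_rot: [-3.133, 0.028, -0.088]
wrist_force: [-9.9, 1.0, 4.4]
gripper_width: 0.0149
```

>>> drive_tool([
  [[0.25, -0.02, 0.03], 0, 1],
])

```text
clock: 13.5
eef_pos: [0.5837, -0.0894, 0.0526]
tcp_rot: [-3.132, 0.033, -0.088]
wrist_force: [-9.1, 0.8, 5.3]
gripper_width: 0.0153
```

>>> drive_tool([
  [[0.27, -0.02, 0.1], 0, 1],
])

```text
clock: 13.6
eef_pos: [0.5842, -0.0894, 0.0529]
tcp_rot: [-3.132, 0.038, -0.088]
wrist_force: [-7.2, 0.4, -1.2]
gripper_width: 0.0149
```

>>> drive_tool([
  [[0.27, -0.02, 0.1], 0, 1],
])

```text
clock: 13.7
eef_pos: [0.5846, -0.0894, 0.053]
tcp_rot: [-3.132, 0.043, -0.088]
wrist_force: [-6.9, -0.0, -2.9]
gripper_width: 0.015
```

```bash
python3 - <<'E'
from h import *
for i in range(3):
    s=read_state();print(s["eef_pos"],s["tcp_rot"],s["wrist_force"],s["moment"])
    f,c=snap(["wrist","side","top"][i],["w8","s8","t8"][i])
    if i==0: cv2.imwrite("pics/w8c.png",cv2.resize(f[40:360,280:560,::-1],None,fx=1.8,fy=1.8,interpolation=cv2.INTER_CUBIC))
    if i==1: cv2.imwrite("pics/s8c.png",cv2.resize(f[180:280,210:390,::-1],None,fx=4.4,fy=4.4,interpolation=cv2.INTER_CUBIC))
s=read_state();print(s["eef_pos"],s["tcp_rot"],s["wrist_force"],s["moment"])
E
```

```text
[ 0.584616   -0.089396    0.05304026] [-3.13161122  0.04271229 -0.08824839] [-6.87192513 -0.01471803 -2.86441409] [ 0.11898603  1.75673599 -0.09298555]
[ 0.58470141 -0.08938766  0.05300665] [-3.13163152  0.04301212 -0.08821332] [-7.1655557   0.60474463 -2.30411328] [0.1456848  1.77340374 0.01314339]
[ 0.58462295 -0.08935591  0.05291198] [-3.13165295  0.04286239 -0.0881864 ] [-6.87268799  0.23976858 -1.99975667] [ 0.16886721  1.65859361 -0.02571714]
[ 0.58461319 -0.08937869  0.05287892] [-3.1317075   0.04271721 -0.08816815] [-7.54350224  0.96218796 -2.22625606] [0.1270528  1.61647037 0.02025668]
```

View pics/w8c.png

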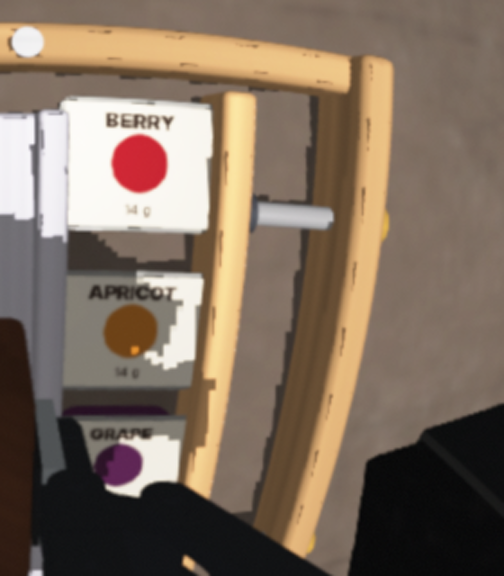

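View pics/s8c.png

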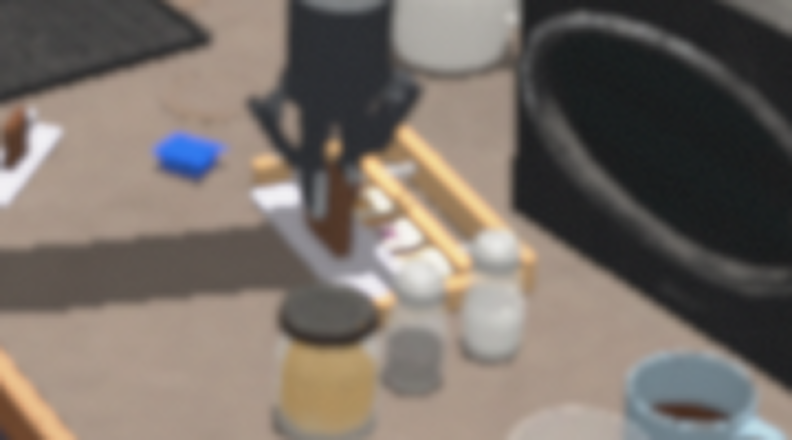

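>>> drive_tool([
  [[0.35, -0.03, 0.06], 0, 1],
])

```text
clock: 13.95
eef_pos: [0.5849, -0.0895, 0.0528]
tcp_rot: [-3.131, 0.049, -0.088]
wrist_force: [-13.0, 0.6, 8.1]
gripper_width: 0.0154
```

>>> drive_tool([
  [[0.35, -0.03, 0.06], 0, 1],
])

```text
clock: 14.05
eef_pos: [0.5852, -0.0895, 0.0528]
tcp_rot: [-3.13, 0.057, -0.089]
wrist_force: [-12.8, 1.7, 6.7]
gripper_width: 0.0153
```

>>> drive_tool([
  [[0.35, -0.03, 0.06], 0, 1],
])

```text
clock: 14.15
eef_pos: [0.5855, -0.0895, 0.0529]
tcp_rot: [-3.13, 0.064, -0.089]
wrist_force: [-12.2, 2.1, 5.5]
gripper_width: 0.0153
```

>>> drive_tool([
  [[0.4, -0.03, 0.15], 0, 1],
])

```text
clock: 14.25
eef_pos: [0.5863, -0.0896, 0.0535]
tcp_rot: [-3.129, 0.071, -0.089]
wrist_force: [-9.7, 0.4, -2.9]
gripper_width: 0.0152
```

```bash
python3 - <<'E'
from h import *
for i in range(6):
    s=read_state();print(s["clock"],s["eef_pos"].round(4),s["tcp_rot"].round(3),s["wrist_force"].round(1))
    f,c=snap("wrist","w9")
cv2.imwrite("pics/w9c.png",cv2.resize(f[40:360,280:560,::-1],None,fx=1.8,fy=1.8,interpolation=cv2.INTER_CUBIC))
E
```

```text
14.25 [ 0.5863 -0.0896  0.0535] [-3.129  0.071 -0.089] [-9.7  0.4 -2.9]
14.3 [ 0.5865 -0.0896  0.0535] [-3.129  0.071 -0.089] [-9.2  0.4 -1.8]
14.35 [ 0.5863 -0.0896  0.0533] [-3.129  0.071 -0.089] [-8.5  0.6 -2.2]
14.4 [ 0.5863 -0.0896  0.0532] [-3.129  0.071 -0.089] [-9.2  1.  -2.3]
14.45 [ 0.5862 -0.0896  0.0532] [-3.129  0.071 -0.089] [-8.9  0.6 -0.9]
14.5 [ 0.5863 -0.0896  0.0532] [-3.129  0.07  -0.089] [-9.4  1.1 -1.6]
```

View pics/w9c.png

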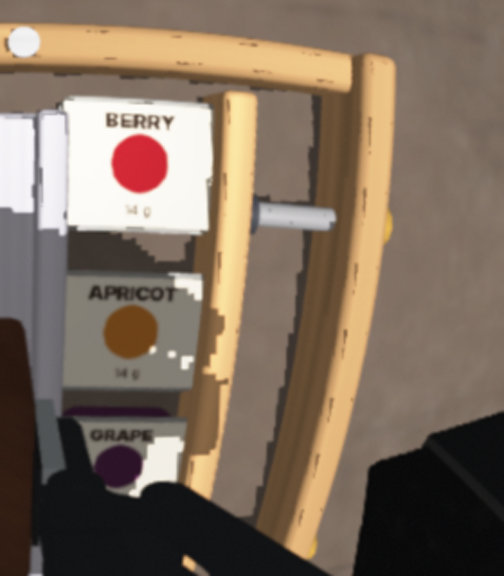

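>>> drive_tool([
  [[0.45, -0.04, 0.1], 0, 1],
])

```text
clock: 14.65
eef_pos: [0.5866, -0.0896, 0.0532]
tcp_rot: [-3.129, 0.079, -0.089]
wrist_force: [-15.2, 2.9, 8.4]
gripper_width: 0.0153
```

```bash
python3 - <<'E'
from h import *
for i in range(9):
    s=read_state();print(s["clock"],s["eef_pos"].round(4),s["tcp_rot"].round(3),s["wrist_force"].round(1),s["moment"].round(2))
    f,c=snap("top","t9")
cv2.imwrite("pics/t9c.png",cv2.resize(f[150:270,235:375,::-1],None,fx=5,fy=5,interpolation=cv2.INTER_CUBIC))
E
```

```text
14.65 [ 0.5866 -0.0896  0.0532] [-3.129  0.079 -0.089] [-15.2   2.9   8.4] [0.36 3.58 0.03]
14.7 [ 0.5867 -0.0896  0.0532] [-3.129  0.08  -0.089] [-13.5   1.4   4.7] [ 0.37  3.02 -0.05]
14.75 [ 0.5867 -0.0896  0.0532] [-3.129  0.08  -0.089] [-13.1   1.8   4.9] [0.29 3.06 0.  ]
14.8 [ 0.5867 -0.0897  0.0532] [-3.129  0.079 -0.089] [-13.9   1.3   4. ] [ 0.29  3.04 -0.02]
14.85 [ 0.5866 -0.0896  0.0532] [-3.129  0.079 -0.089] [-13.4   1.8   4.3] [0.28 3.01 0.01]
14.9 [ 0.5866 -0.0897  0.0532] [-3.129  0.079 -0.09 ] [-12.9   1.5   3.8] [ 0.29  3.02 -0.04]
14.95 [ 0.5867 -0.0896  0.0532] [-3.129  0.079 -0.089] [-12.8   1.8   4.5] [ 0.31  3.02 -0.01]
15.0 [ 0.5866 -0.0896  0.0532] [-3.129  0.079 -0.089] [-12.8   0.8   3.7] [0.24 2.91 0.01]
15.05 [ 0.5866 -0.0896  0.0532] [-3.129  0.079 -0.089] [-12.7   2.3   3.6] [ 0.3   2.99 -0.06]
```

View pics/t9c.png

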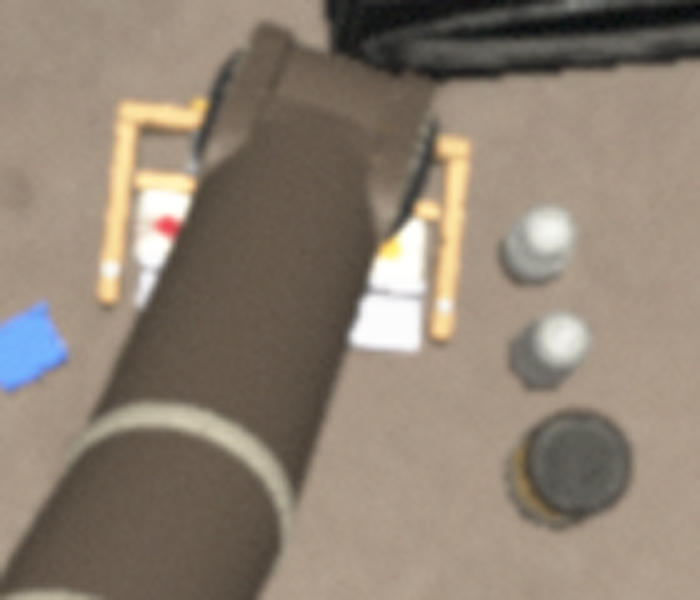

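>>> drive_tool([
  [[-0.05, 0, 0.02], 0, 1],
  [[-0.1, 0.01, 0.02], 0, 1],
  [[-0.1, 0.01, 0.02], 0, 1],
  [[-0.1, 0.01, 0], 0, 1],
  [[-0.1, 0.01, 0], 0, 1],
  [[-0.1, 0.01, 0], 0, 1],
  [[-0.15, 0.01, 0], 0, 1],
  [[-0.2, 0.02, 0], 0, 1],
  [[-0.3, 0.03, 0], 0, 1],
])

```text
clock: 16.0
eef_pos: [0.5765, -0.0886, 0.0541]
tcp_rot: [-3.129, 0.074, -0.089]
wrist_force: [0.5, -0.8, -1.6]
gripper_width: 0.0152
```

>>> drive_tool([
  [[-0.5, 0.04, 0], 0, 1],
  [[-0.8, 0.07, 0.1], 0, 1],
  [[-1, 0.08, 0.2], 0, 1],
  [[-1, 0.08, 0.3], 0, 1],
  [[-1.0, 0.08, 1], 0, 1],
  [[-1.0, 0.08, 2], 0, 1],
  [[-1, 0.08, 3], 0, 1],
  [[-1, 0, 3], 0, 1],
  [[-1, 0, 1], 0, 1],
  [[0, 0, 0], 0, 1],
])

```text
clock: 17.0
eef_pos: [0.4825, -0.0832, 0.1667]
tcp_rot: [-3.128, 0.076, -0.09]
wrist_force: [0.9, -0.6, -2.3]
gripper_width: 0.0154
```

```bash
python3 - <<'E'
from h import *
s=read_state();print(s["eef_pos"],s["tcp_rot"],s["wrist_force"],s["gripper_width"])
f,c=snap("wrist","w10")
snap("side","s10")
E
```

```text
[ 0.48251813 -0.08323577  0.1667187 ] [-3.12755343  0.07576825 -0.09023161] [ 0.90785628 -0.55006543 -2.27962524] 0.015396377822314664
```

View pics/w10.png

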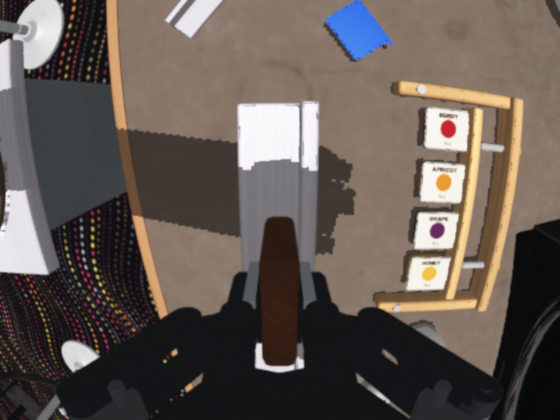

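View pics/s10.png

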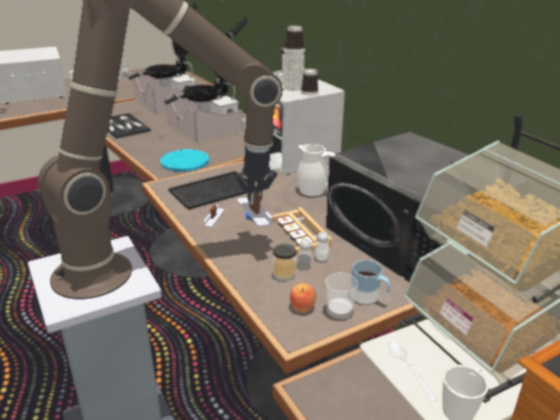

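>>> drive_tool([
  [[0.2, 2.0, 0], -0.08, 1],
  [[0.3, 3.4, 0], -0.12, 1],
  [[0.3, 3.4, 0], -0.12, 1],
  [[0.3, 3.4, 0], -0.12, 1],
  [[0.3, 3.4, 0], -0.12, 1],
  [[0.3, 3.4, 0], -0.12, 1],
  [[0.3, 3.4, 0], -0.12, 1],
  [[0.3, 3.4, 0], -0.12, 1],
  [[0.3, 3.4, 0], -0.12, 1],
  [[0.3, 3.4, 0], -0.12, 1],
  [[0.3, 3.4, 0], -0.12, 1],
  [[0.3, 2.5, 0], -0.1, 1],
])

```text
clock: 18.3
eef_pos: [0.517, 0.3124, 0.1533]
tcp_rot: [3.14, 0.074, -1.534]
wrist_force: [-1.3, 0.0, -3.5]
gripper_width: 0.0152
```

>>> drive_tool([
  [[0, 1, 0], 0, 1],
  [[0, 0, 0], 0, 1],
  [[0, 0, 0], 0, 1],
])

```text
clock: 18.6
eef_pos: [0.515, 0.3258, 0.1494]
tcp_rot: [3.137, 0.07, -1.524]
wrist_force: [0.5, -0.2, -3.4]
gripper_width: 0.0154
```

>>> drive_tool([
  [[0.2, 0.1, -3], 0, 1],
  [[0, 0, -3], 0, 1],
  [[0, 0, -1.5], 0, 1],
  [[0, 0, -0.5], 0, 1],
  [[0, 0, 0], 0, 1],
  [[0, 0, 0], 0, 1],
])

```text
clock: 19.2
eef_pos: [0.5206, 0.3179, 0.0695]
tcp_rot: [3.139, 0.069, -1.527]
wrist_force: [0.1, 0.5, -2.2]
gripper_width: 0.015
```

>>> drive_tool([
  [[-0.2, 0.4, -0.6], 0, 1],
  [[0, 0, -0.4], 0, 1],
  [[0, 0, 0], 0, 1],
  [[0, 0, 0], 0, 1],
])

```text
clock: 19.6
eef_pos: [0.5198, 0.3235, 0.0616]
tcp_rot: [-3.14, 0.072, -1.526]
wrist_force: [-0.1, 0.1, -1.8]
gripper_width: 0.0151
```

>>> drive_tool([
  [[0, 0, -0.3], 0, 1],
  [[0, 0, -0.1], 0, 1],
  [[0, 0, 0], 0, 1],
])

```text
clock: 19.9
eef_pos: [0.5198, 0.3238, 0.0576]
tcp_rot: [-3.14, 0.072, -1.525]
wrist_force: [0.5, 0.1, -2.6]
gripper_width: 0.0155
```

>>> drive_tool([
  [[0, 0, -0.1], 0, 1],
  [[0, 0, -0.1], 0, 1],
])

```text
clock: 20.1
eef_pos: [0.5197, 0.324, 0.0561]
tcp_rot: [-3.14, 0.073, -1.525]
wrist_force: [-6.2, -1.0, 10.7]
gripper_width: 0.0154
```

>>> drive_tool([
  [[0, 0, -0.1], 0, 1],
  [[0, 0, -0.1], 0, 1],
])

```text
clock: 20.3
eef_pos: [0.5195, 0.3242, 0.0558]
tcp_rot: [-3.14, 0.075, -1.525]
wrist_force: [-6.9, -2.2, 10.4]
gripper_width: 0.0153
```

>>> drive_tool([
  [[0, 0, 0], 0, 0.4],
  [[0, 0, 0], 0, 0.2],
  [[0, 0, 0], 0, -0.2],
  [[0, 0, 0], 0, -1],
  [[0, 0, 0], 0, -1],
  [[0, 0, 0], 0, -1],
  [[0, 0, 0], 0, -1],
])

```text
clock: 21.0
eef_pos: [0.5207, 0.3245, 0.0565]
tcp_rot: [-3.138, 0.076, -1.525]
wrist_force: [1.5, -0.3, -0.0]
gripper_width: 0.0855
```

>>> drive_tool([
  [[0, 0, 1], 0, -1],
  [[0, 0, 3], 0, -1],
  [[0, 0, 4], 0, -1],
  [[0, 0, 4], 0, -1],
  [[0, 0, 4], 0, -1],
  [[0, 0, 2], 0, -1],
  [[0, 0, 0], 0, -1],
])

```text
clock: 21.7
eef_pos: [0.5194, 0.3221, 0.2465]
tcp_rot: [-3.139, 0.074, -1.528]
wrist_force: [-0.0, -0.5, -1.3]
gripper_width: 0.0857
```

```bash
python3 - <<'E'
from h import *
s=read_state();print(s["clock"],s["eef_pos"],s["tcp_rot"],s["wrist_force"],s["gripper_width"])
snap("wrist","w11")
print([(d["score"],d["xyz"]) for d in pinpoint("wrist","scraper")],[(d["score"],d["xyz"]) for d in pinpoint("wrist","tray")])
f,c=snap("top","t11")
cv2.imwrite("pics/t11c.png",cv2.resize(f[160:260,240:380,::-1],None,fx=5.7,fy=5.7,interpolation=cv2.INTER_CUBIC))
f,c=snap("side","s11")
cv2.imwrite("pics/s11c.png",cv2.resize(f[150:290,160:340,::-1],None,fx=4.2,fy=4.2,interpolation=cv2.INTER_CUBIC))
E
```

```text
21.7 [0.51940975 0.32214181 0.24645387] [-3.13912025  0.07429623 -1.5276884 ] [-0.03150219 -0.51436774 -1.25848801] 0.08566222557583521
[(0.71, [0.517, 0.3249, 0.0007]), (0.71, [0.5124, 0.3233, 0.0561]), (0.65, [0.4341, 0.1276, -0.0018])] [(0.75, [0.5154, 0.3182, -0.0007])]
```

View pics/w11.png

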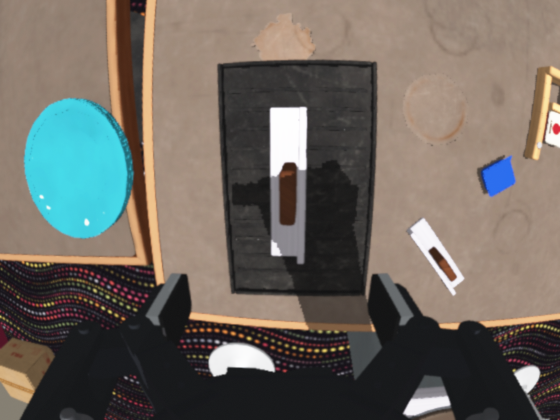

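View pics/t11c.png

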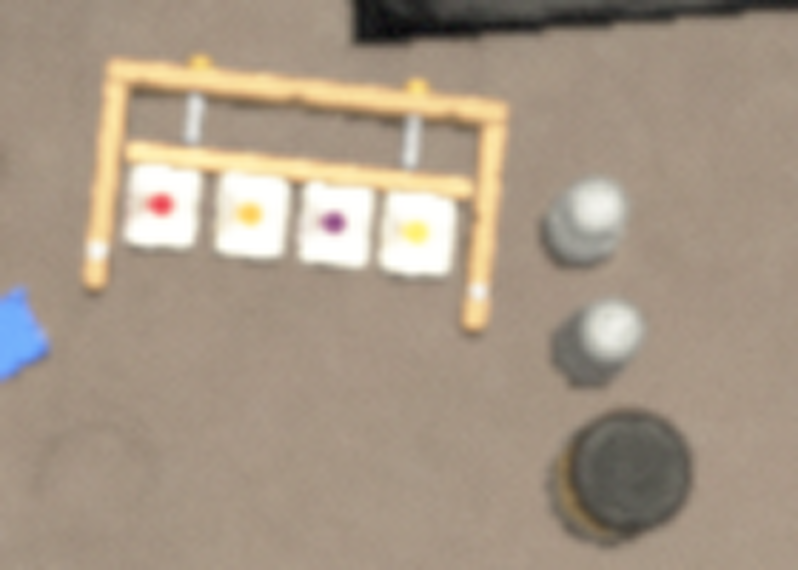

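View pics/s11c.png

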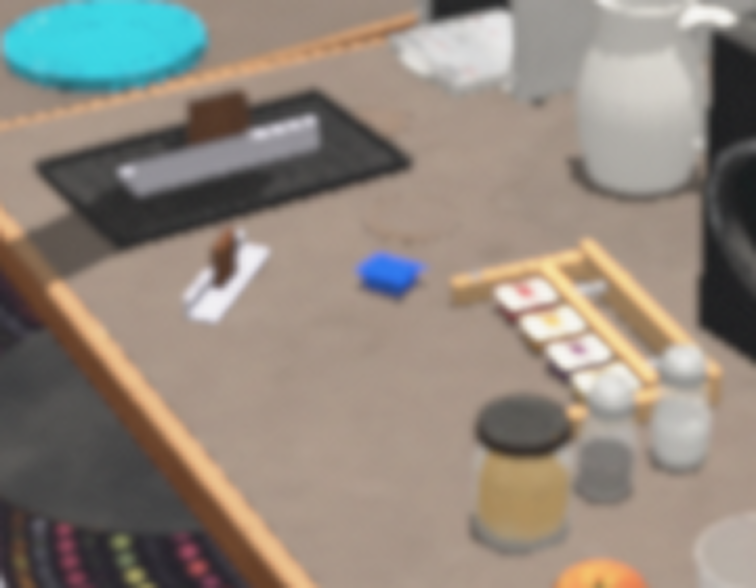

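The row stands level against the fence. The scraper is flat in the tray at about (0.517, 0.325), and the bystanders are where they were.

```bash
python3 -c "
from station import *
print(job_done())"
```

```text
the job is handed in; nothing more can be done
None
```

I did the whole job and handed it in at about 22 s of the 70 s. I used the larger scraper to push the four jam tubs into the rack as one row and press them against the fence. Then I backed away and set the scraper down in the tray again.

**Pressing:**
- The wrist showed about 9 N for 0.25 s with the scraper clear of the table, then 13–14 N for 0.4 s, with one reading of 15 N.
- The second reading includes some drag of the scraper on the table, so the fence force was probably around 10–12 N. I did not measure the fence force itself.
- The rack images showed the fence give way. I put it at 2–3 mm, from the arm's travel.

**Last checks:**
- **Tubs:** the top view shows all four level, square and touching the fence between the rails.
- **Scraper:** it looks flat in the tray. The network puts its origin at about (0.517, 0.325), against the tray centre at (0.515, 0.318), which is well inside the limits.
- **Bystanders:** the shakers and honey jar look unmoved in the top view. I did not measure the apple, mug and glass again, but the arm never went near them.

**What did not go cleanly or could not be confirmed:**
- While pressing, the tool tilted by about 0.08 rad and the scraper brushed the table. I eased it up a little. The scraper settled flat when I released it.
- The gripper hid tub 4 from the wrist camera, and the arm hid tubs 2 and 3 from above. I could not see all four contacts at once; I inferred them from the flush row and the near-zero twist at the wrist.
- The camera estimates of the fence position disagreed by about 4 mm (wrist against top), so I found the contact by force.

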